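# Refit the divider plates and wedge the end stop in a file rack

### The job

Refit the file rack: move the two leaning divider plates into its slots, the red one in the far slot and the yellow one in the slot next to the way, each upright, centred and right down on the slot's floor. Then set the end stop on the rack's apron and slide it, narrow end first, along the tapered dovetail way until it wedges tight between the rails. Let go of everything and leave the other things on the table alone.

Things in the scene. Friction and masses are not known exactly. Their poses are not given: they have to be found in the camera images.
- rack: Green file rack fixed to the table: base board 295 x 140 x 12 mm (its top is the bed). Origin on the table, on the centreline; +x runs along it from the bare apron (x -165 to -80 mm) through the way between two aluminium rails (x -80 to 22, 16 mm tall above the bed) to black slotted ribs (x 36 to 119, 25 mm tall, 130 mm wide); y across, z up. Place and yaw vary.
- way_mouth (a point): Middle of the way's wide open mouth, on the bed (12 mm above the table); axes as the rack's. The rails' inner flanks are undercut, leaning in 30 degrees from vertical, and close in by 8 degrees a side along +x: at bed level 72.9 mm apart at the mouth, 56 mm at way_home.
- way_home (a point): Point on the bed 60 mm along +x from way_mouth: the end stop's origin is here when its flanks just touch both rails. There is no other stop: pushed firmly (10 to 20 N) it wedges there, 2 mm further at most, and stays by friction. Held off-centre it binds on one rail too early; pushed from behind it centres itself. Axes as the rack's.
- near_slot (a point): Middle of the floor (bed level, 12 mm above the table) of the slot next to the way, 75 mm beyond way_home. The slot runs along the rack's y, open at both ends, 10.5 mm wide, 25 mm deep; its top 6 mm are chamfered at 45 degrees to a mouth 22.5 mm wide. Axes as the rack's.
- far_slot (a point): The same for the slot farther from the way, 45 mm beyond near_slot; same size.
- end_stop: End stop, about 0.4 kg, loose on the table. Origin: centre of its underside; +x to its narrow front, which enters the way first; z up. Dovetailed smooth aluminium foot 70 mm long, 14 mm tall, 65.8 mm wide below at the rear, 46.2 mm at the front. On it an orange grip rib and, at the front (x 25 to 35 mm), a grey plate 100 mm wide, 22 to 75 mm high.
- stop_grip (a point): Point inside the end stop's orange rib, 6 mm behind and 45 mm above its origin: pinch the rib here across y from above. The rib is 16 mm thick (y), 58 mm long (x), its top 35 mm above this point. Axes as the end stop's.
- red_divider: Red divider plate, about 130 g, 8 mm thick (x), 110 mm wide (y), 110 mm tall (z) plus a tab on top 50 mm wide, 20 mm tall with a white label (130 mm in all). Origin: centre of its bottom edge, z up along the plate. Starts leaning in either place of the stand, top tilted 20 degrees to the stand's -x (roughly to the robot). Both faces alike.
- yellow_divider: Yellow divider plate, otherwise the same as the red one; it starts in the other place of the stand.
- lean_stand: Wooden stand fixed to the table, base 190 x 125 x 8 mm. Origin on the table, midway between its two places, which lie at x = -35 and +35 mm. The plates' bottom edges rest 22 mm above the table; each plate leans on a board on its -x side that reaches 58 mm up the plate.
- mug: Blue mug, 78 mm across, 90 mm tall; origin under its centre. A bystander, to be left alone.
- tape_roll: Amber roll of tape lying flat, 100 mm across, 30 mm tall; origin under its centre. A bystander, to be left alone.
- stamp: Dark wooden hand stamp, 44 mm across, 82 mm tall; origin under its centre. A bystander, to be left alone.
- stapler: Black stapler, 150 x 34 x 58 mm; origin under its centre. A bystander, to be left alone.
- hole_punch: Hole punch with blue lever, 110 x 70 x 66 mm; origin under its centre. A bystander, to be left alone.
- ledger: Blue ledger lying flat, 150 x 105 x 25 mm; origin under its centre. A bystander, to be left alone.
- card_box: Cardboard card box with green lid, 70 x 124 x 90 mm; origin under its centre. A bystander, to be left alone.
Things that resemble listed ones, but are neither listed nor needed, are in the scene too. What is shaped like the yellow_divider but blue is not meant.

How it is judged:
By the outcome, as a careful person would: the job done as asked, in the order asked, and still so for the second after the job is handed in, with the robot touching nothing.
It also fails if it takes over 72 s, if anything falls off the work surface, if the arm or the gripper's body presses on something with over 40 N, if the wrist force passes 120 N, or if a joint passes its speed limit or range.

### The arm

A 6-joint arm with a two-finger parallel gripper is mounted at the origin on the work surface. World frame = base frame: x ahead of the robot, y to its left, z up, the work surface at z = 0. Lengths are in m, angles in rad, forces in N, time in s.
With the tool pointing down it reaches from about 0.3 to 0.825 m from the base axis. Payload 5.4 kg.
Tool frame: the origin (TCP) lies at the very end of the fingers, on their centre line; the grasp point (between the pads) lies 19 mm behind it; z points along the fingers, y is the line along which they close (so a half turn about z gives the same grasp; the last joint's range is limited). The gripper opens to 92 mm and grips with 3 to 60 N. Pads are 20 mm wide; open, the fingers measure 128 mm over their backs; the gripper's body (75 mm by 189 mm) begins 69 mm behind the grasp point.
Start: joints at [-1.377, 0.158, 1.597, -0, 1.386, -0.21], TCP at [0.226, -0.529, 0.215] pointing down, gripper open.
Joint ranges: [-2.91, 2.91], [-0.94, 2.29], [0.18, 2.7], [-1.29, 4.43], [0.17, 2.64], [-3, 3]. Speed limits (rad/s): [2.57, 2.57, 3.14, 3.14, 3.14, 3.14].

### API

Orientations are given as a rotation vector (axis times angle).
In Python, from workcell import bot gives the robot as it stands. Calls block until the motion is done:
- bot.goto(position, orientation): joint-space move of the TCP to a pose.
- bot.line_to(position, rot=None, max_speed=0.15): straight line of the TCP; rot=None keeps the orientation; max_speed is the mean speed in m/s.
- bot.set_joints(angles): joint-space move.
- bot.set_gripper(opening, newtons=None): opening from 0.0 (shut) to 1.0 (fully open); newtons is the grip in N (None keeps the last); returns when the fingers have stopped.
- bot.hold(seconds).
- bot.inverse_kinematics(position, orientation): joint angles nearest the present ones, or None.
- bot.read_camera(name): name is "scene" or "side" or "wrist"; returns a dict with "pixels" (420x560x3 uint8, blue, green, red), "fx", "fy", "cx", "cy" (pixels), "k1" (the pictures are not rectified: a ray, as slopes to the right and down, at radius r is drawn at 1 + k1 r^2 times it, then the intrinsics apply), "R" (3x3) and "t" (3): a world point X has camera coordinates R X + t. Camera axes: x right, y down, z forward; pixel columns grow to the right and rows downward; lengths in m; the calibration is good to about 2 mm. A picture is of the moment at which its call begins. There is no depth.
A pose or a line that the arm cannot do raises bot.MotionError and nothing moves.
- bot.job_done(): hands the job in; it is judged then, once.
Readings, each from a call of its own:
- bot.current_clock(): time.
- bot.current_joints(): joint angles.
- bot.current_joint_vel(): joint speeds.
- bot.current_effort(): joint torques, N m.
- bot.current_ee_pos(): TCP position.
- bot.current_tool_rot(): TCP orientation.
- bot.current_contact_force(): force on the tool from outside, world axes, zero at the start.
- bot.current_ft_torque(): the same for the moment, N m.
- bot.current_opening(): opening from 0.0 (shut) to 1.0 (fully open).
- bot.current_grip_force(): force on a finger pad.
Only numpy, scipy, OpenCV 4.12 (cv2) and the standard library are available. Lean on these libraries where they do the work, as an engineer would, in place of code of your own. Each camera call takes 0.05 s, during which the arm holds its last target. There are 200 camera calls.

## Working session

There is one attempt and no reset: what is moved stays moved. The work goes in short steps, each a Python script; the robot and the scene stay as the last script left them, time stands still between calls to the robot, and variables do not carry over. Pictures are saved under pics/ and viewed, at most 10 in all, crops included, and the job is handed in when it is done.

```bash
ls; mkdir -p pics; python3 - <<'E'
from workcell import bot
import cv2,numpy as np,pickle
d={}
for n in("scene","side","wrist"):
    c=bot.read_camera(n);d[n]=c;cv2.imwrite(f"pics/{n}0.png",c["pixels"])
    print(n,c["fx"],c["cx"],c["cy"],c["k1"],(-np.array(c["R"]).T@c["t"]).round(3),np.round(c["R"],2).tolist())
pickle.dump(d,open("d0.pkl","wb"))
print(bot.current_clock())
E
```

```text
pics
scene 379.53073569147807 279.46538965892637 207.91277721772295 0.015677239046026456 [1.264 0.152 0.876] [[-0.18, 0.98, -0.01], [0.74, 0.13, -0.66], [-0.65, -0.13, -0.75]]
side 495.53456353280205 277.6102051041502 210.9638196116387 -0.05445552365663936 [ 1.559 -0.96   1.043] [[0.7, 0.72, -0.02], [0.39, -0.4, -0.83], [-0.6, 0.57, -0.56]]
wrist 300.6496304937095 280.40693676861605 211.27489577848598 -0.04874886731381559 [ 0.289 -0.501  0.384] [[0.39, -0.92, -0.0], [-0.89, -0.38, 0.25], [-0.23, -0.1, -0.97]]
0.15
```

View pics/scene0.png

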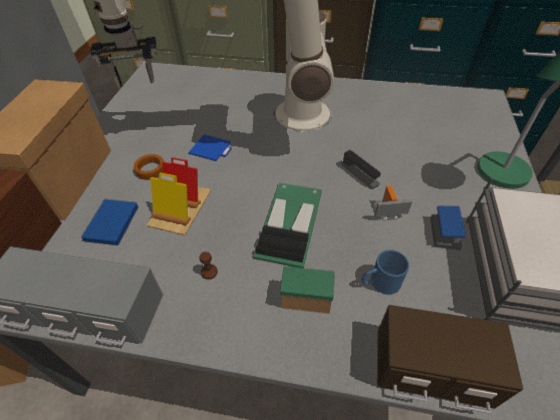

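View pics/side0.png

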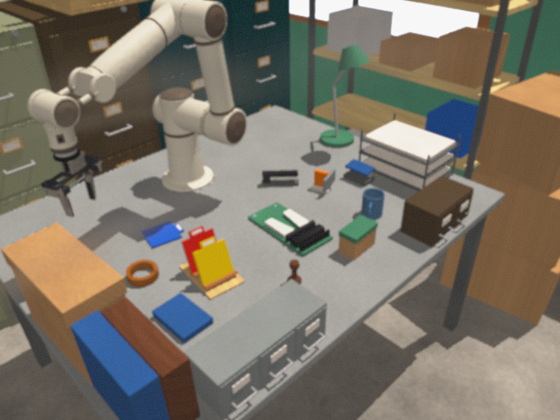

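Scene view: the rack is at about (290,222), with its apron toward the robot. The stand is at (180,207), with yellow (170,200) outer and red (183,180) on the robot's side. The end stop's orange rib is at (389,195) and its grey plate at (392,210). Lookalikes are the flat blue plate (210,147), the blue ledger (110,221) and the hole punch (450,225).

Next are rough positions, then wrist close-ups from two places each.

```bash
cat >h.py <<'E'
import numpy as np,cv2,pickle
from scipy.spatial.transform import Rotation as Ro
from scipy.optimize import least_squares
def A(c): return np.array([[c["fx"],0,c["cx"]],[0,c["fy"],c["cy"]],[0,0,1.]]),np.array([c["k1"],0,0,0.])
def ray(c,px):
    K,D=A(c);u=cv2.undistortPoints(np.array([[px]],float),K,D)[0,0]
    R=np.array(c["R"]);return -R.T@c["t"],R.T@np.array([*u,1])
def onz(c,px,z):
    o,d=ray(c,px);return o+d*(z-o[2])/d[2]
def proj(c,X):
    K,D=A(c);return cv2.projectPoints(np.atleast_2d(X).astype(float),cv2.Rodrigues(np.array(c["R"]))[0],np.array(c["t"],float),K,D)[0][:,0]
def tri(obs):
    M=0;b=0;L=[ray(c,p) for c,p in obs]
    for o,d in L:
        d=d/np.linalg.norm(d);P=np.eye(3)-np.outer(d,d);M=M+P;b=b+P@o
    X=np.linalg.solve(M,b);return X
def down(yaw):  # tool pointing down, tool x at world angle yaw; tool y = x rotated -90
    return (Ro.from_euler('z',yaw)*Ro.from_euler('x',np.pi)).as_rotvec()
E
python3 - <<'E'
from h import *
from workcell import bot
d=pickle.load(open("d0.pkl","rb"));s=d["scene"];q=d["side"];w=d["wrist"]
for n,p,z in[("apronL",(282,185),.012),("apronR",(322,186),.012),("ribfarL",(256,253),.012),("ribR",(306,262),.012),("stopplateL",(374,217),.0),("stopplateR",(411,216),.0),("rib",(389,190),.08),
 ("standFL",(150,223),0),("standFR",(188,230),0),("standBR",(211,188),0),("mug",(387,285),0),("box",(307,300),0),("stamp",(209,275),0),("tape",(150,167),0),("stapler",(361,172),0),("bluepl",(210,148),0)]:print(n,onz(s,p,z).round(3))
R=Ro.from_rotvec(bot.current_tool_rot()).as_matrix()
print("tool R",R.round(3).tolist());p=np.array(bot.current_ee_pos());Rc=np.array(w["R"]).T;o=-Rc@w["t"]
print("cam in tool",(R.T@(o-p)).round(4),(R.T@Rc).round(3).tolist())
E
```

```text
apronL [ 0.416 -0.007  0.012]
apronR [0.399 0.12  0.012]
ribfarL [ 0.688 -0.031  0.012]
ribR [0.694 0.108 0.012]
stopplateL [0.492 0.287 0.   ]
stopplateR [0.469 0.396 0.   ]
rib [0.452 0.315 0.08 ]
standFL [ 0.627 -0.37   0.   ]
standFR [ 0.634 -0.249  0.   ]
standBR [ 0.456 -0.234  0.   ]
mug [0.72  0.324 0.   ]
box [0.798 0.125 0.   ]
stamp [ 0.77  -0.142 -0.   ]
tape [ 0.394 -0.47   0.   ]
stapler [0.3   0.241 0.   ]
bluepl [ 0.262 -0.297  0.   ]
tool R [[0.92, 0.393, -0.0], [0.393, -0.92, 0.001], [0.0, -0.001, -1.0]]
cam in tool [ 6.890e-02 -1.000e-04 -1.698e-01] [[0.0, -0.968, -0.25], [1.0, 0.0, 0.0], [-0.0, -0.25, 0.968]]
```

```bash
python3 - <<'E'
from h import *
from workcell import bot
d=pickle.load(open("d0.pkl","rb"))
V=[("st1",(.56,-.36,.28)),("st2",(.56,-.22,.28)),("rk1",(.56,-.03,.25)),("rk2",(.56,.12,.25)),("es1",(.46,.26,.20)),("es2",(.46,.40,.20))]
for n,p in V:
    bot.goto(list(p),down(0));d[n]=bot.read_camera(n="wrist") if 0 else bot.read_camera("wrist")
    print(n,np.round(bot.current_ee_pos(),3),np.round(bot.current_joints(),2),round(bot.current_clock(),2))
pickle.dump(d,open("d1.pkl","wb"))
for k,c in(("st",(.55,-.30,.06)),("rk",(.55,.045,.02)),("es",(.47,.33,.04))):
    ims=[]
    for i in"12":
        P=proj(d[k+i],c)[0];x0=int(np.clip(P[0]-200,0,160));im=d[k+i]["pixels"][:,x0:x0+400];ims.append(im);print(k+i,"x0",x0)
    cv2.imwrite(f"pics/{k}.png",np.hstack(ims))
E
```

```text
st1 [ 0.559 -0.361  0.28 ] [-0.75  0.36  1.23 -0.    1.55  0.82] 1.62
st2 [ 0.56  -0.221  0.28 ] [-0.58  0.19  1.43 -0.    1.52  1.  ] 2.28
rk1 [ 0.561 -0.032  0.25 ] [-0.27  0.1   1.59 -0.    1.45  1.3 ] 3.12
rk2 [0.561 0.118 0.25 ] [-0.    0.13  1.56 -0.    1.45  1.57] 3.83
es1 [0.462 0.259 0.201] [ 0.28  0.05  1.74 -0.    1.35  1.86] 4.62
es2 [0.461 0.399 0.2  ] [ 0.52  0.26  1.51 -0.    1.37  2.09] 5.29
st1 x0 33
st2 x0 139
rk1 x0 23
rk2 x0 133
es1 x0 16
es2 x0 141
```

View pics/st.png

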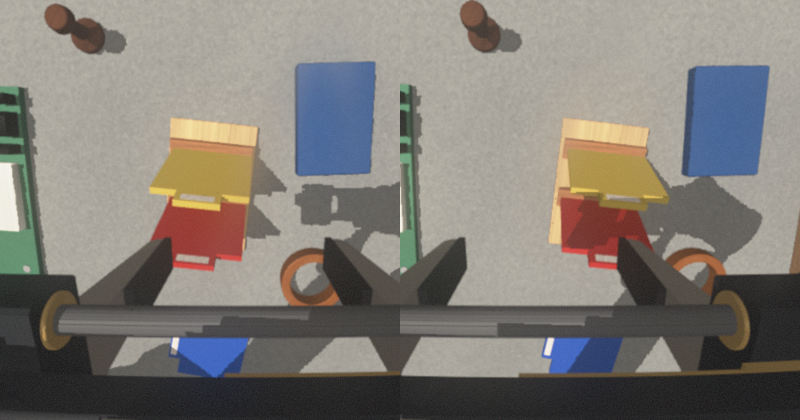

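View pics/rk.png

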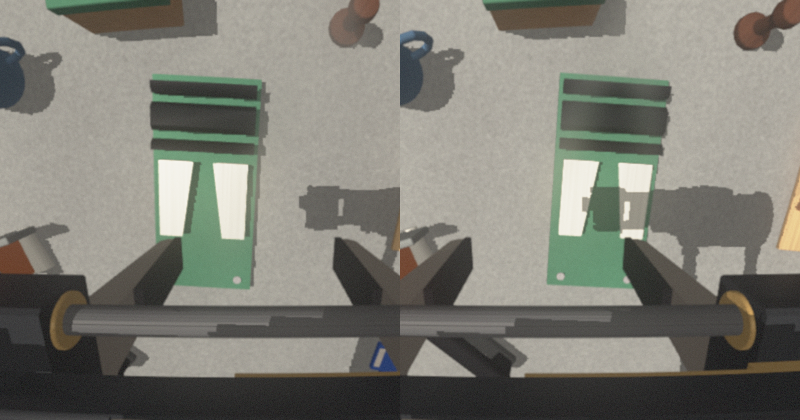

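View pics/es.png

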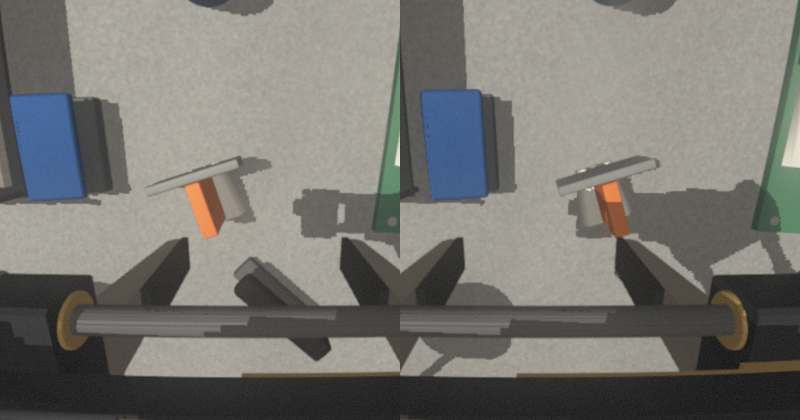

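The stand close-up shows yellow on the +x (outer) place with its tab at about (197,203). Red is on the robot's side with its tab at (193,263), and the flat blue plate lies outside at (213,355). The rack (ribs at rows 75-155, mouth at row about 237) and the end stop (orange rib at (203,207), narrow-front plate on the +x side) are also clear. The targets are the red and yellow plates in the stand, the grey/orange stop, and not the blue lookalike.

I'll take zoomed crops for pixel-accurate corners.

```bash
python3 - <<'E'
from h import *
d=pickle.load(open("d1.pkl","rb"))
def z(k,x,y,w,h):return cv2.resize(d[k]["pixels"][y:y+h,x:x+w],None,fx=3,fy=3,interpolation=cv2.INTER_CUBIC)
cv2.imwrite("pics/stz.png",np.hstack([z("st1",170,105,132,180),z("st2",279,105,132,180)]))
cv2.imwrite("pics/esz.png",np.hstack([z("es1",146,140,132,120),z("es2",286,140,132,120)]))
E
```

```text
(no output)
```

View pics/stz.png

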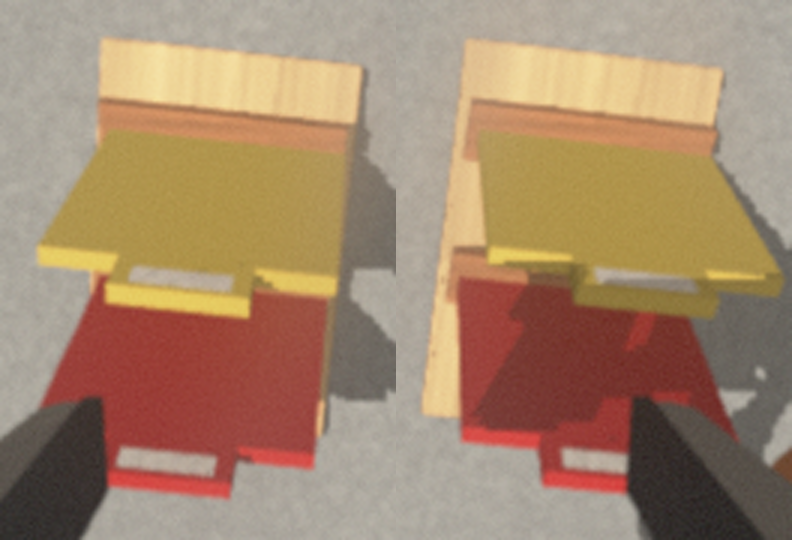

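View pics/esz.png

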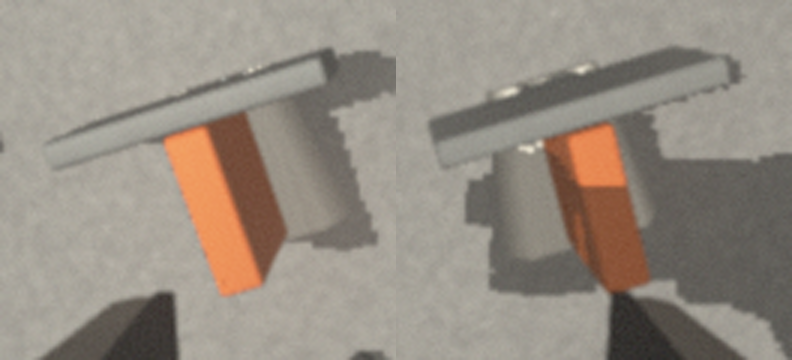

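Zoomed crops confirm the choice. Yellow tab corners are near (108,287)-(250,299) and red tab right corner (232,483) in the left half. The stop's rib top runs from (165,140)-(206,126) to (221,297)-(262,283). I'll fit the poses from these, leaving height free.

```bash
cat >fit.py <<'E'
from h import *
d=pickle.load(open("d1.pkl","rb"))
def st(k,u,v):return (u/3+170,v/3+105) if k=="st1" else ((u-396)/3+279,v/3+105)
def es(k,u,v):return (u/3+146,v/3+140) if k=="es1" else ((u-396)/3+286,v/3+140)
def rk(k,u,v):return (u+23,v) if k=="rk1" else (u-267,v)
def fit(name,obs,x0,tilt=None):
    def T(p):
        R=Ro.from_euler('z',p[3])
        return R*Ro.from_euler('y',p[4]) if tilt is not None else R
    def res(p):return np.concatenate([proj(d[k],T(p).apply(np.array(l)/1e3)+p[:3])[0]-uv for k,uv,l in obs])
    s=least_squares(res,x0,loss="soft_l1",x_scale=.01);r=s.fun.reshape(-1,2)
    print(name,(s.x[:3]*1e3).round(1),"yaw/tilt",np.degrees(s.x[3:]).round(2),"rms",np.sqrt((r**2).mean()).round(2),"max",np.abs(r).max().round(1),"at",np.abs(r).max(1).argmax());return s.x
def O(f,L):return [(k,f(k,u,v),l) for k,u,v,l in L]
Y=O(st,[("st1",40,246,(4,55,110)),("st1",337,277,(4,-55,110)),("st1",40,265,(-4,55,110)),("st1",335,296,(-4,-55,110)),
("st1",108,287,(4,25,130)),("st1",250,299,(4,-25,130)),("st1",108,303,(-4,25,130)),("st1",249,318,(-4,-25,130)),
("st2",490,247,(4,55,110)),("st2",491,263,(-4,55,110)),("st2",781,276,(4,-55,110)),("st2",779,297,(-4,-55,110)),
("st2",576,288,(4,25,130)),("st2",718,302,(4,-25,130)),("st2",576,304,(-4,25,130)),("st2",715,318,(-4,-25,130))])
Rd=O(st,[("st1",315,452,(4,-55,110)),("st1",313,468,(-4,-55,110)),("st1",232,483,(4,-25,130)),("st1",230,497,(-4,-25,130)),
("st2",461,428,(4,55,110)),("st2",463,442,(-4,55,110)),("st2",543,473,(4,25,130)),("st2",544,488,(-4,25,130))])
S=O(st,[("st1",102,40,(95,62.5,8)),("st1",362,66,(95,-62.5,8)),("st2",466,40,(95,62.5,8)),("st2",722,69,(95,-62.5,8)),("st2",424,413,(-95,62.5,8))])
E=O(es,[("es1",57,170,(25,50,75)),("es1",45,144,(35,50,75)),("es1",318,54,(35,-50,75)),("es1",328,83,(25,-50,75)),
("es2",441,168,(25,50,75)),("es2",434,142,(35,50,75)),("es2",723,56,(35,-50,75)),("es2",729,80,(25,-50,75)),
("es1",165,140,(23,8,80)),("es1",206,126,(23,-8,80)),("es1",221,297,(-35,8,80)),("es1",262,283,(-35,-8,80)),
("es2",572,137,(23,8,80)),("es2",611,123,(23,-8,80)),("es2",650,277,(-35,-8,80)),("es2",609,293,(-35,8,80))])
K=O(rk,[("rk1",152,74,(130,70,12)),("rk1",262,81,(130,-70,12)),("rk1",250,288,(-165,-70,12)),("rk2",560,73,(130,70,12)),("rk2",670,82,(130,-70,12)),("rk2",547,284,(-165,70,12)),
("rk1",182,237,(-80,27.2,28)),("rk1",221,239,(-80,-27.2,28)),("rk1",195,161,(22,12.9,28)),("rk1",213,163,(22,-12.9,28))])
t=np.radians
y=fit("yellow",Y,[.58,-.3,.02,t(-4),t(-20)],1);r=fit("red",Rd,[.51,-.3,.02,t(-4),t(-20)],1)
s=fit("stand",S,[.55,-.3,0,t(-4)]);e=fit("stop",E,[.46,.33,0,t(17)]);k=fit("rack",K,[.56,.045,0,t(-4)])
for n,x in(("y",35),("r",-35)):print(n,"expected from stand",(s[:3]*1e3+Ro.from_euler('z',s[3]).apply([x,0,22])).round(1))
# slot floors: green gap rows along centreline of rack in each rack view
for v in("rk1","rk2"):
    c=d[v];xs=np.arange(30,128,.5)
    for yy in(-30,0,30):
        P=proj(c,Ro.from_euler('z',k[3]).apply(np.c_[xs,0*xs+yy,0*xs+12]/1e3)+k[:3]*[1,1,0])
        g=np.array([cv2.getRectSubPix(c["pixels"],(1,1),tuple(map(float,p)))[0,0] for p in P]).astype(int)
        m=(g[:,1]-g[:,2])>22;print(v,yy,"green at",[ (xs[a[0]],xs[a[-1]]) for a in np.split(np.where(m)[0],np.where(np.diff(np.where(m)[0])>1)[0]+1) if len(a)])
np.savez("pose.npz",y=y,r=r,s=s,e=e,k=k)
E
python3 fit.py
```

```text
yellow [ 603.4 -313.1   22.1] yaw/tilt [ -6.07 -21.88] rms 0.53 max 1.2 at 9
red [ 533.1 -303.8   22.1] yaw/tilt [ -5.45 -21.47] rms 0.46 max 0.9 at 5
stand [ 549.8 -305.3   -5.4] yaw/tilt [-5.69] rms 0.3 max 0.5 at 1
stop [460.  322.7  -4.7] yaw/tilt [17.32] rms 1.05 max 2.4 at 12
rack [571.1  39.1  -0.9] yaw/tilt [-3.52] rms 0.81 max 1.6 at 8
y expected from stand [ 584.6 -308.8   16.6]
r expected from stand [ 515.  -301.9   16.6]
rk1 -30 green at [(np.float64(30.0), np.float64(35.5)), (np.float64(51.0), np.float64(60.5)), (np.float64(97.5), np.float64(106.0)), (np.float64(124.0), np.float64(127.5))]
rk1 0 green at [(np.float64(30.0), np.float64(35.0)), (np.float64(50.5), np.float64(60.0)), (np.float64(97.0), np.float64(105.0)), (np.float64(123.5), np.float64(127.5))]
rk1 30 green at [(np.float64(30.0), np.float64(35.0)), (np.float64(51.0), np.float64(60.5)), (np.float64(97.0), np.float64(105.5)), (np.float64(123.5), np.float64(127.5))]
rk2 -30 green at [(np.float64(30.0), np.float64(35.5)), (np.float64(51.0), np.float64(60.0)), (np.float64(98.5), np.float64(105.5)), (np.float64(125.0), np.float64(127.5))]
rk2 0 green at [(np.float64(30.0), np.float64(36.0)), (np.float64(51.0), np.float64(60.0)), (np.float64(98.0), np.float64(105.5)), (np.float64(124.5), np.float64(127.5))]
rk2 30 green at [(np.float64(30.0), np.float64(35.0)), (np.float64(51.0), np.float64(61.0)), (np.float64(98.5), np.float64(104.5)), (np.float64(125.0), np.float64(127.5))]
```

The slot floors measured in the images fit the rack pose to within about 1 mm. Next I'll compare fits with the heights pinned, and check IK for the whole plan.

```bash
cat >>h.py <<'E'
def toolrot(Rp,s):  # tool z = -plate z; tool y = s*plate x
    X=Rp.as_matrix();z=-X[:,2];y=s*X[:,0];return Ro.from_matrix(np.c_[np.cross(y,z),y,z]).as_rotvec()
def plan(P,tilt,h,s):  # P: bottom-centre xyz+yaw ; TCP at plate height h
    Rp=Ro.from_euler('z',P[3])*Ro.from_euler('y',tilt);return P[:3]+Rp.apply([0,0,h]),toolrot(Rp,s),Rp.apply([0,0,1])
E
cat >chk.py <<'E'
from fit import *
from workcell import bot
def fz(obs,x0,z,tl=0):
    f=lambda p:np.concatenate([proj(d[k],(Ro.from_euler('z',p[2])*Ro.from_euler('y',tl)).apply(np.array(l)/1e3)+[p[0],p[1],z])[0]-uv for k,uv,l in obs])
    s=least_squares(f,x0,loss="soft_l1",x_scale=.01);print((s.x[:2]*1e3).round(1),np.degrees(s.x[2]).round(2),"rms",np.sqrt((s.fun**2).mean()).round(2));return np.r_[s.x[:2],z,s.x[2]]
y2=fz(Y,y[[0,1,3]],.022,t(-20));r2=fz(Rd,r[[0,1,3]],.022,t(-20));e2=fz(E,e[[0,1,3]],0);k2=fz(K,k[[0,1,3]],0)
for a,b in((y,y2),(r,r2)):print("tcp@85 free/pinned",(plan(a,a[4],.085,1)[0]*1e3).round(1),(plan(b,t(-20),.085,1)[0]*1e3).round(1))
np.savez("pose2.npz",y=y2,r=r2,e=e2,k=k2)
q=bot.inverse_kinematics
Rk=Ro.from_euler('z',k2[3])
W=lambda x,z:k2[:3]+Rk.apply(np.array([x,0,z])/1e3)
for s in(1,-1):
    for n,p in(("r",r2),("y",y2)):
        a,o,u=plan(p,t(-20),.085,s);print(s,n,[None if (j:=q(list(a+u*h),o)) is None else np.round(j,2).tolist() for h in(0,.08)])
    for x in(100,55):
        print(s,x,[None if (j:=q(list(W(x,12+85+h)),toolrot(Rk,s))) is None else np.round(j,2).tolist() for h in(0,90)])
for f in(0,np.pi):
    print("stop",f,np.round(q(list(e2[:3]+[0,0,.026]),down(e2[3]+f)) if q(list(e2[:3]+[0,0,.026]),down(e2[3]+f)) is not None else 99,2),[None if (j:=q(list(W(x,38)),down(k2[3]+f))) is None else np.round(j,2).tolist() for x in(-124,-26,-130)])
E
python3 chk.py | grep -v green
```

```text
yellow [ 603.4 -313.1   22.1] yaw/tilt [ -6.07 -21.88] rms 0.53 max 1.2 at 9
red [ 533.1 -303.8   22.1] yaw/tilt [ -5.45 -21.47] rms 0.46 max 0.9 at 5
stand [ 549.8 -305.3   -5.4] yaw/tilt [-5.69] rms 0.3 max 0.5 at 1
stop [460.  322.7  -4.7] yaw/tilt [17.32] rms 1.05 max 2.4 at 12
rack [571.1  39.1  -0.9] yaw/tilt [-3.52] rms 0.81 max 1.6 at 8
y expected from stand [ 584.6 -308.8   16.6]
r expected from stand [ 515.  -301.9   16.6]
[ 600.  -312.7] -6.08 rms 0.61
[ 530.7 -303.5] -5.43 rms 0.48
[460.7 323.1] 17.19 rms 1.38
[571.1  39. ] -3.51 rms 0.83
tcp@85 free/pinned [ 571.9 -309.8  101. ] [ 571.1 -309.7  101.9]
tcp@85 free/pinned [ 502.2 -300.8  101.2] [ 501.8 -300.7  101.9]
1 r [[-0.89, 0.08, 1.96, 0.32, 0.88, -0.97], [-0.93, -0.08, 1.96, 0.3, 1.04, -0.96]]
1 y [[-0.79, 0.23, 1.79, 0.29, 0.87, -0.85], [-0.83, 0.08, 1.8, 0.27, 1.01, -0.84]]
1 100 [[-0.13, 0.51, 1.4, -0.0, 1.23, -0.07], [-0.13, 0.42, 1.33, -0.0, 1.39, -0.07]]
1 55 [[-0.14, 0.4, 1.55, -0.0, 1.2, -0.07], [-0.14, 0.31, 1.47, -0.0, 1.36, -0.07]]
-1 r [[-0.89, 0.08, 1.96, 0.32, 0.88, 2.17], [-0.93, -0.08, 1.96, 0.3, 1.04, 2.19]]
-1 y [[-0.79, 0.23, 1.79, 0.29, 0.87, 2.3], [-0.83, 0.08, 1.8, 0.27, 1.01, 2.31]]
-1 100 [None, None]
-1 55 [None, None]
stop 0 [ 0.4   0.35  1.77 -0.    1.02  1.67] [[-0.17, 0.06, 2.08, -0.0, 0.99, 1.47], [-0.15, 0.29, 1.81, -0.0, 1.03, 1.49], [-0.17, 0.05, 2.1, -0.0, 0.99, 1.46]]
stop 3.141592653589793 [ 0.4   0.35  1.77  0.    1.02 -1.47] [[-0.17, 0.06, 2.08, 0.0, 0.99, -1.68], [-0.15, 0.29, 1.81, 0.0, 1.03, -1.66], [-0.17, 0.05, 2.1, 0.0, 0.99, -1.68]]
```

```bash
cat >>h.py <<'E'
def F():
    from workcell import bot
    return np.array(bot.current_contact_force())
def press(direction,lim,step,maxd,speed=.03):
    """small straight steps until the opposing force exceeds lim"""
    from workcell import bot
    u=np.array(direction,float);f0=F()@u;p0=np.array(bot.current_ee_pos());n=0
    while n*step<maxd:
        n+=1;bot.line_to(list(p0+u*n*step),max_speed=speed);f=f0-F()@u
        if f>lim:break
    print("press",round(n*step*1e3,1),"mm, force",round(f,1),"at",(np.array(bot.current_ee_pos())*1e3).round(1));return f
def insert(who,slot,zstart):
    from workcell import bot
    D=np.load("pose2.npz");k=D["k"];Rk=Ro.from_euler('z',k[3]);W=lambda x,z:list(k[:3]+Rk.apply(np.array([x,0,z])/1e3))
    a,o,u=plan(D[who],np.radians(-20),.085,1);T=lambda n:print(n,round(bot.current_clock(),2),"open",round(bot.current_opening(),3),"F",F().round(1))
    bot.set_gripper(.42,25);bot.goto(list(a+u*.08),o);bot.line_to(list(a),max_speed=.12);T("at plate")
    bot.set_gripper(0,25);T("gripped")
    b=a+u*.07;bot.line_to(list(b),max_speed=.12);b[2]=zstart;bot.line_to(list(b),max_speed=.2);T("lifted")
    bot.goto(W(slot,185),toolrot(Rk,1));bot.line_to(W(slot,85+48),max_speed=.15);T("above slot")
E
python3 - <<'E'
from h import *
from workcell import bot
p=np.array(bot.current_ee_pos());p[2]=.27;bot.line_to(list(p))
insert("r",100,.27)
for n in("scene","wrist"):cv2.imwrite(f"pics/red_{n}.png",bot.read_camera(n)["pixels"])
a=cv2.imread("pics/red_wrist.png");b=cv2.imread("pics/red_scene.png")[140:340,140:400]
cv2.imwrite("pics/redc.png",np.hstack([a[:,80:480],cv2.resize(b,(400,308),interpolation=cv2.INTER_CUBIC)[:,:] if 0 else cv2.copyMakeBorder(cv2.resize(b,(400,308)),0,112,0,0,cv2.BORDER_CONSTANT)]))
E
```

```text
at plate 10.2 open 0.415 F [-0.6 -0.7  0.5]
gripped 10.78 open 0.087 F [ 4.5 -0.1  0.5]
lifted 12.18 open 0.086 F [-0.7 -0.7 -1.4]
above slot 14.14 open 0.085 F [-0.3 -0.  -0.9]
```

View pics/redc.png

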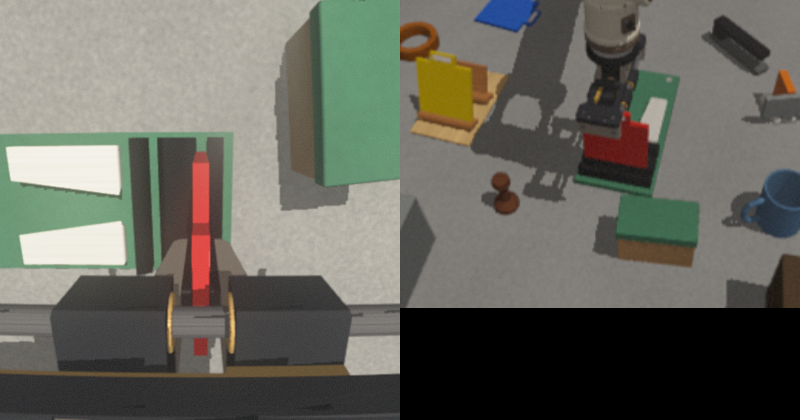

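The picture shows red gripped upright at (201,250), centred over the far slot between the ribs at 158-195 and 207-222. Inserting it now.

```bash
cat >>h.py <<'E'
def seat(slot):
    from workcell import bot
    D=np.load("pose2.npz");k=D["k"];Rk=Ro.from_euler('z',k[3]);W=lambda x,z:list(k[:3]+Rk.apply(np.array([x,0,z])/1e3))
    f0=F()
    for z in(36,28,18):bot.line_to(W(slot,85+z),max_speed=.06);print(z,(F()-f0).round(1))
    press([0,0,-1],6,.0015,.015)
    print("t",round(bot.current_clock(),2),"F",(F()-f0).round(1))
    bot.set_gripper(.22);print("open",round(bot.current_opening(),3),F().round(1))
    p=np.array(bot.current_ee_pos());p[2]=.19;bot.line_to(list(p),max_speed=.2);print("t",round(bot.current_clock(),2))
E
python3 - <<'E'
from h import *
seat(100)
E
```

```text
36 [ 0.2 -0.1 -0.9]
28 [ 3.9  0.1 -2.7]
18 [ 5.5 -0.5 -3.9]
press 6.0 mm, force 8.8 at [671.7  32.6  97.9]
t 16.19 F [ 1.2 -1.5  5. ]
open 0.223 [-0.5  0.4  0. ]
t 17.19
```

Red bottomed out at 12.9 mm. The +x contact suggests the slot sits about 1 mm further along, so yellow goes to 56.

```bash
python3 - <<'E'
from h import *
from workcell import bot
p=np.array(bot.current_ee_pos());p[2]=.25;bot.line_to(list(p),max_speed=.25)
insert("y",56,.25)
seat(56)
p=np.array(bot.current_ee_pos());p[2]=.23;bot.line_to(list(p),max_speed=.25)
D=np.load("pose2.npz");k=D["k"]
bot.goto([.45,.1,.27],down(k[3]))
c=bot.read_camera("wrist");s=bot.read_camera("side")
pickle.dump((c,s),open("d2.pkl","wb"))
cv2.imwrite("pics/div.png",np.hstack([c["pixels"][0:300,80:480],cv2.resize(s["pixels"][170:290,230:390],(400,300))]))
print(bot.current_clock())
E
```

```text
at plate 20.25 open 0.419 F [-0.5  0.2 -0.2]
gripped 20.82 open 0.084 F [ 4.  -0.6  0.5]
lifted 22.12 open 0.088 F [ 0.5 -0.1 -2.7]
above slot 23.96 open 0.087 F [-1.   0.6 -1.7]
36 [ 1.7 -0.8  0.8]
28 [ 2.2 -0.7 -0.2]
18 [ 1.  -0.5  0.1]
press 6.0 mm, force 8.0 at [627.   35.5  97.8]
t 25.91 F [-1.3 -0.9  8.1]
open 0.223 [-0.  -0.5 -0.5]
t 26.91
28.7917
```

View pics/div.png

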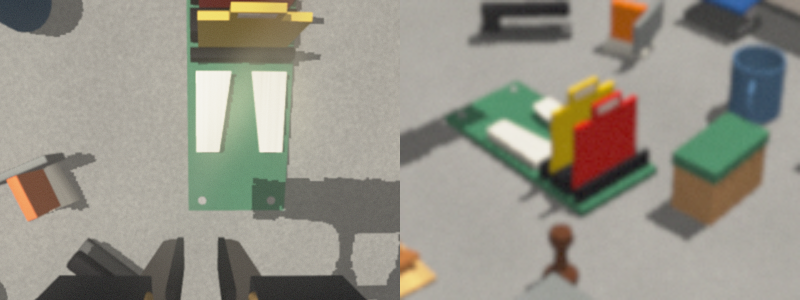

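Both dividers look upright and seated: yellow at (255,20) in the wrist half, and both in the ribs in the side view. Next I'll check the centring numerically and pick up the end stop.

```bash
python3 - <<'E'
from h import *
from workcell import bot
c,s=pickle.load(open("d2.pkl","rb"));D=np.load("pose2.npz");k=D["k"];e=D["e"];Rk=Ro.from_euler('z',k[3])
P=lambda x,y,z:proj(c,k[:3]+Rk.apply(np.array([x,y,z])/1e3))[0].round(1)-[80,0]
print("yellow shoulders",P(51,55,122),P(51,-55,122),"tab",P(51,25,142),P(51,-25,142))
print("apron",P(-165,70,12),P(-165,-70,12),"mouth",P(-80,27.2,28),P(-80,-27.2,28))
g=e[:3]+Ro.from_euler('z',e[3]).apply([-.006,0,.026]);o=down(e[3])
bot.set_gripper(.5,40);bot.goto(list(g+[0,0,.09]),o);bot.line_to(list(g+[0,0,.005]),max_speed=.12);print(F().round(1))
bot.line_to(list(g),max_speed=.05)
bot.set_gripper(0,40);print("open mm",bot.current_opening()*92,F().round(1))
bot.line_to(list(g+[0,0,.07]),max_speed=.15);print("lifted",bot.current_opening()*92,F().round(1),bot.current_clock())
bot.goto(list(k[:3]+Rk.apply([-.126,0,.012+.026+.05])),down(k[3]));print(bot.current_clock())
w=bot.read_camera("wrist");pickle.dump(w,open("d3.pkl","wb"));cv2.imwrite("pics/stop.png",w["pixels"])
E
```

```text
yellow shoulders [198.1  19.4] [312.8  21. ] tab [231.7  11.4] [287.6  12.2]
apron [188.5 210.5] [283.6 210.6] mouth [219.3 152.4] [259.5 152.5]
[ 0.6 -1.1  0.5]
open mm 15.477007100577335 [ 0.  -0.2  0.8]
lifted 15.723976142611189 [-0.9 -0.7 -3.5] 32.675
33.7417
```

View pics/stop.png

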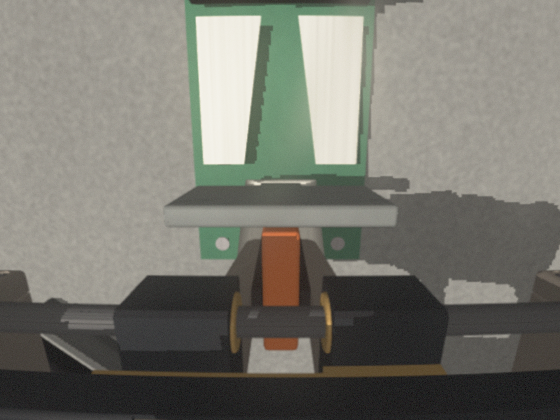

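The stop hangs straight at (281,290) above the apron, between the two screw holes at (222,243) and (338,243). The yellow plate matches its prediction to 1 px. Next I'll lower it, slide it in, and then push from behind.

```bash
python3 - <<'E'
from h import *
from workcell import bot
D=np.load("pose2.npz");k=D["k"];Rk=Ro.from_euler('z',k[3]);ux=Rk.apply([1,0,0])
p=np.array(bot.current_ee_pos());bot.line_to(list(p-[0,0,.044]),max_speed=.12)
f0=F();press([0,0,-1],4,.0015,.015);p=np.array(bot.current_ee_pos());bot.line_to(list(p+[0,0,.0008]),max_speed=.03);print((F()-f0).round(1),bot.current_clock())
press(ux,8,.008,.0801,.06)
q=Rk.inv().apply(np.array(bot.current_ee_pos())-k[:3])*1e3;print("tcp in rack",q.round(1),F().round(1),bot.current_clock())
E
```

```text
press 7.5 mm, force 15.8 at [445.9  48.   38.1]
[-0.4  0.   0.2] 35.8083
press 88.0 mm, force -0.5 at [534.1  42.5  38.8]
tcp in rack [-37.1   1.2  38.8] [-0.4  0.6 -2.6] 38.925
```

```bash
python3 - <<'E'
from h import *
from workcell import bot
D=np.load("pose2.npz");k=D["k"];Rk=Ro.from_euler('z',k[3]);ux=Rk.apply([1,0,0]);W=lambda x,z:list(k[:3]+Rk.apply(np.array([x,0,z])/1e3))
rk=lambda:(Rk.inv().apply(np.array(bot.current_ee_pos())-k[:3])*1e3).round(1)
bot.set_gripper(.45);p=np.array(bot.current_ee_pos());p[2]=.115;bot.line_to(list(p),max_speed=.2)
bot.line_to(W(-100,115),max_speed=.25);bot.set_gripper(0,20);bot.line_to(W(-100,38),max_speed=.2);print(bot.current_clock(),F().round(1))
press(ux,3,.003,.05,.05);print("contact",rk())
press(ux,14,.001,.025,.03);print("wedged?",rk(),F().round(1),bot.current_clock())
c=bot.read_camera("scene");s=bot.read_camera("side");pickle.dump((c,s),open("d4.pkl","wb"))
E
```

```text
41.6583 [-0.8 -0.2  0.8]
press 39.0 mm, force 5.8 at [509.4  43.   38.2]
contact [-61.8   0.2  38.2]
press 5.0 mm, force 15.5 at [509.6  43.1  38. ]
wedged? [-61.6   0.3  38. ] [-22.1   0.4  20.4] 46.1583
```

```bash
python3 - <<'E'
from h import *
from workcell import bot
D=np.load("pose2.npz");k=D["k"];Rk=Ro.from_euler('z',k[3]);W=lambda x,z:list(k[:3]+Rk.apply(np.array([x,0,z])/1e3))
bot.line_to(W(-90,39),max_speed=.15);print(F().round(1));bot.line_to(W(-90,200),max_speed=.25);print(bot.current_clock())
L=[bot.read_camera(n) for n in("wrist","scene","side")];pickle.dump(L,open("d5.pkl","wb"))
for n,c in zip(("wrist","scene","side"),L):
    h=cv2.cvtColor(c["pixels"],cv2.COLOR_BGR2HSV);m=cv2.inRange(h,(3,130,60),(16,255,255))
    pr=lambda x,P:proj(c,k[:3]+Rk.apply((np.array(P,float)+[x,0,12])/1e3))
    box=lambda x:[(x+a,b,z) for a in(-35,23) for b in(-8,8) for z in(14,80)]
    P0=pr(0,box(-20)).mean(0);nn,lab,st,ce=cv2.connectedComponentsWithStats(m)
    i=1+np.argmin(np.hypot(*(ce[1:]-P0).T)+1e3*(st[1:,4]<15));b=(lab==i)
    best=[]
    for x in np.arange(-32,-8,1.):
      for dy in np.arange(-4,4.1,1):
        M=np.zeros(b.shape,np.uint8);H=cv2.convexHull(pr(0,[(p[0],p[1]+dy,p[2]) for p in box(x)]).astype(np.float32))
        cv2.fillConvexPoly(M,np.round(H*16).astype(np.int32),1,shift=4);best.append(((M&b).sum()/(M|b).sum(),x,dy))
    print(n,"blob",st[i],"best",sorted(best)[-4:])
    pl=[np.array([(x+35,y,75) for y in(-50,50)]) for x in(-20,)]
E
```

```text
[-0.2  0.3 -0.6]
47.425
wrist blob [270 103  18  44 544] best [(np.float64(0.4307205067300079), np.float64(-17.0), np.float64(2.0)), (np.float64(0.43174603174603177), np.float64(-18.0), np.float64(1.0)), (np.float64(0.43174603174603177), np.float64(-18.0), np.float64(2.0)), (np.float64(0.43174603174603177), np.float64(-17.0), np.float64(1.0))]
scene blob [286 193  10  17 109] best [(np.float64(0.42084942084942084), np.float64(-28.0), np.float64(-1.0)), (np.float64(0.42084942084942084), np.float64(-24.0), np.float64(0.0)), (np.float64(0.42248062015503873), np.float64(-29.0), np.float64(-1.0)), (np.float64(0.4308300395256917), np.float64(-32.0), np.float64(-2.0))]
side blob [281 203  13  15 110] best [(np.float64(0.3819444444444444), np.float64(-25.0), np.float64(2.0)), (np.float64(0.3819444444444444), np.float64(-24.0), np.float64(2.0)), (np.float64(0.3819444444444444), np.float64(-20.0), np.float64(-2.0)), (np.float64(0.3819444444444444), np.float64(-19.0), np.float64(1.0))]
```

The overlap is poor because the side faces fall outside the mask. I'll compare the rib's top-face corners and the grey plate's top edge in the wrist image instead.

```bash
python3 - <<'E'
from h import *
L=pickle.load(open("d5.pkl","rb"));c=L[0];D=np.load("pose2.npz");k=D["k"];Rk=Ro.from_euler('z',k[3])
P=lambda x,y,z:proj(c,k[:3]+Rk.apply(np.array([x,y,z])/1e3))[0].round(1)
for x in(-22,-20,-18):print(x,"top rear",P(x-35,8,92),P(x-35,-8,92),"top front",P(x+23,8,92),P(x+23,-8,92),"bottom rear",P(x-35,0,26),"plate rear/front",P(x+25,0,87),P(x+35,0,87),"plate ends",P(x+25,50,87),P(x+25,-50,87))
im=c["pixels"]
for u in(262,272,279,287):print(u,[tuple(map(int,im[r,u])) for r in range(88,154,3)])
g=im[:,:,:].astype(int);print("row96",[tuple(map(int,im[96,u])) for u in list(range(200,240,3))+list(range(320,362,3))])
E
```

```text
-22 top rear [271.1 173.5] [288.4 173.5] top front [270.6 107.6] [288.9 107.6] bottom rear [279.8 166. ] plate rear/front [279.7 105.7] [279.7  93.9] plate ends [223.7 105.9] [335.7 105.9]
-20 top rear [271.  171.3] [288.5 171.3] top front [270.6 105.2] [288.9 105.2] bottom rear [279.8 164.2] plate rear/front [279.7 103.3] [279.7  91.5] plate ends [223.6 103.5] [335.8 103.5]
-18 top rear [271.  169.2] [288.5 169.2] top front [270.6 102.8] [288.9 102.8] bottom rear [279.8 162.4] plate rear/front [279.7 101. ] [279.7  89.1] plate ends [223.5 101.2] [335.9 101.2]
262 [(127, 160, 121), (131, 145, 139), (164, 177, 180), (163, 172, 177), (153, 164, 167), (87, 97, 104), (92, 102, 110), (145, 159, 167), (221, 234, 237), (237, 244, 245), (235, 243, 244), (233, 242, 244), (229, 240, 242), (234, 242, 244), (218, 231, 235), (189, 208, 216), (191, 210, 217), (233, 242, 244), (224, 236, 240), (201, 218, 224), (237, 244, 245), (236, 243, 245)]
272 [(120, 153, 114), (133, 147, 141), (164, 176, 178), (159, 172, 172), (150, 161, 168), (102, 156, 240), (110, 174, 246), (112, 175, 246), (111, 174, 245),
[... 758 characters left out ...]
06, 138, 200), (111, 142, 202), (111, 143, 202), (115, 147, 206), (114, 146, 203), (117, 149, 206), (119, 152, 207), (122, 153, 209), (123, 155, 209), (122, 154, 206), (123, 155, 207), (125, 158, 207), (131, 161, 208)]
row96 [(165, 175, 180), (169, 181, 184), (167, 176, 182), (159, 168, 174), (164, 174, 178), (159, 169, 173), (131, 163, 122), (126, 160, 117), (158, 168, 168), (164, 175, 177), (164, 173, 176), (167, 177, 180), (167, 178, 178), (164, 176, 178), (152, 166, 172), (150, 163, 168), (152, 165, 169), (152, 166, 168), (152, 163, 168), (99, 111, 109), (114, 139, 116), (116, 139, 119), (115, 121, 124), (167, 177, 181), (163, 172, 177), (160, 170, 174), (165, 175, 180), (156, 167, 172)]
```

Measured in the image, the stop sits at about -18.5 mm, which is 1.5 mm past way_home and within the 2 mm limit. It is centred and square, and it took about 20 N without moving further. The arm is clear, so I'm handing in.

```bash
python3 - <<'E'
from workcell import bot
print(bot.current_contact_force(),bot.current_clock());print(bot.job_done())
E
```

```text
[ 0.13759207 -0.0702005   0.18290561] 47.575
the job is handed in; nothing more can be done
None
```

I handed the job in at 47.6 s of the 72 s limit, with no verdict returned: both dividers are down on their slot floors (red far, yellow next to the way), the end stop is wedged in the way about 1.5 mm past way_home, and the arm is clear.

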